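# Thread the long probe through both stand guides and hold it in the jar

## Task

Take the longest of the three rods (the long temperature probe with the black handle) out of the rack and thread it point down through the upper guide and then the lower guide of the stand. Finish while still holding it, upright and still, its tip hanging at about half the depth of the amber jar below, clear of the bottom; do not let go, and leave the jar and everything else standing where it is.

Things in the scene. Friction and masses are not known exactly. Their poses are not given: they have to be found in the camera images.
- probe: long probe, 190 mm in all, 60 to 120 g: steel sheath 10 mm wide, 145 mm long, its last 12 mm tapering to a blunt 5 mm tip, under a black square handle 26 x 26 x 45 mm. Origin at the tip, z up the sheath (handle at 145 to 190 mm), x and y square to the handle's sides. Starts upright, loose, in any of the rack's sockets, tip on the socket floor 10 mm above the bench
- rack: fixed grey block 60 (x) x 200 (y) x 50 mm tall, origin at the centre of its underside on the bench; three upright sockets 11.5 mm wide and 40 mm deep at y = -70, 0 and +70 mm hold the three rods
- short_probe: a similar but shorter probe, 10 mm sheath 85 mm long and a black handle 26 x 26 x 40 mm (125 mm in all), upright in the rack; origin at its tip. Leave it
- stir_rod: a steel rod 10 mm in diameter with a white ball of 22 mm on top (124 mm in all), upright in the rack; origin at its tip. Leave it
- guide_upper: upper guide, fixed: white block 36 x 36 x 14 mm thick with an upright through bore 13 mm wide, mouth chamfered 3 mm. Origin at the bore's centre on the top face, z up; its height differs each time (130 to 150 mm above the bench). A bar runs along its +x to a steel post 90 mm from the bore, whose top is 165 mm above the bench
- guide_lower: lower guide, the same as the upper one and exactly under it on the same upright axis; origin at the centre of the bore on the top face (67 to 80 mm above the bench)
- jar: open amber glass jar standing loose on the bench under the guides, within a few mm of their axis: 66 mm wide, 45 mm tall, wall 3 mm, floor 4 mm thick; origin at the centre of its underside, z up
- bottle: small closed amber bottle, 30 mm wide and 60 mm tall, standing loose on the bench; origin at the centre of its underside. Leave it
There are look-alikes about, which are no part of the job. What is shaped like the short_probe but red is not meant.

How it is judged:
On the way, in this order (a step that is already met when the one before it is completed fails the run):
1. the long probe is lifted clear of the rack (height (world z) of probe above 0.08 m), for 0.1 s.
2. its tip has come down through the upper guide (z of probe in the frame of guide_upper below -0.016 m and horizontal distance between probe and guide_upper below 0.01 m and angle between probe's own z axis and vertical below 0.2 rad), for 0.05 s.
3. its tip has come down through the lower guide (z of probe in the frame of guide_lower below -0.016 m and horizontal distance between probe and guide_lower below 0.008 m and z of probe in the frame of guide_upper above -0.145 m), for 0.1 s.
At the end, for the whole second after the job is handed in: Fingers hold the long probe still, upright within 4.5 deg, through both guides: tip 2 mm or more below the lower guide, handle 2 mm or more above the upper, side force under 12 N; tip 9 to 36 mm above the bench in the jar, not touching it. Jar, other rods and bottle in place (z of probe in the frame of guide_lower below -0.016 m and horizontal distance between probe and guide_lower below 0.008 m and z of probe in the frame of guide_upper above -0.143 m and angle between probe's own z axis and vertical below 0.08 rad and z of probe in the frame of jar between 0.009 and 0.036 m and contact force between probe and jar below 0.3 N and contact force between probe and the fingers above 2 N and contact force between probe and guide_upper below 12 N and contact force between probe and guide_lower below 12 N and linear speed of probe below 0.02 m/s and horizontal distance between jar and guide_lower below 0.028 m and angle between jar's own z axis and vertical below 0.05 rad and height (world z) of each of short_probe, stir_rod below 0.02 m and angle between bottle's own z axis and vertical below 0.1 rad); the arm keeps its last pose, push and grip.
It fails at once if the jar is shoved more than 20 mm or tipped (distance of jar from where it was at the start of the episode above 0.02 m or angle between jar's own z axis and vertical above 0.3 rad).
It fails at once if another rod is pulled out of the rack (distance of any of short_probe, stir_rod from where it was at the start of the episode above 0.03 m).
It fails at once if the bottle is moved more than 30 mm or tipped (distance of bottle from where it was at the start of the episode above 0.03 m or angle between bottle's own z axis and vertical above 0.5 rad).
It also fails if it takes over 50 s, if anything falls off the work surface, if the arm or the gripper's body presses on something with over 40 N, if the wrist force passes 120 N, or if a joint passes its speed limit or range.

## Robot

A 6-joint arm with a two-finger parallel gripper is mounted at the origin on the work surface. World frame = base frame: x ahead of the robot, y to its left, z up, the work surface at z = 0. Lengths are in m, angles in rad, forces in N, time in s.
With the tool pointing down it reaches from about 0.425 to 0.95 m from the base axis. Payload 3.5 kg.
Tool frame: the origin (TCP) lies on the centre line of the jaws, within the pads' length; the fingertips stand 11 mm ahead of it and the grasp point (between the pads) lies 8 mm behind it; y points along the fingers, x is the direction in which the jaws open and shut, and the axes are right-handed (so a half turn about y gives the same grasp; the last joint's range is limited). The gripper opens to 85 mm and grips with 20 to 120 N. Pads are 22 mm wide; open, the fingers measure 114 mm over their backs; the gripper's body (76 mm by 85 mm) begins 54 mm behind the grasp point. The pads swing forward as they close: fully open they stand 13 mm farther back than shut.
Start: joints at [0.97, 0.286, 1.577, -0, 1.279, -0.15], TCP at [0.294, 0.608, 0.208] pointing down, gripper open.
Joint ranges: [-2.77, 2.77], [-0.9, 2.22], [0.21, 2.48], [-1.53, 4.67], [0.24, 2.81], [-2.84, 2.84]. Speed limits (rad/s): [2.79, 2.79, 3.14, 3.14, 3.14, 3.14].

## Interface

Orientations are given as a unit quaternion [x, y, z, w].
In Python, from plant import get_state, read_camera, sign_off gives the robot as it stands.
- The arm moves only by the shell command python3 -m inch 'ROWS' [FORCE]. ROWS is JSON, a list of rows, each an object of numbers: "ax", "ay", "az": the turn, a rotation vector about the tool's x, y, z in rad; "x", "y", "z": the shift along the tool's x, y, z in mm; "hand": the closure, from -1 (fully open) to 1 (shut). In form: [{"ax": .., "ay": .., "az": .., "x": .., "y": .., "z": .., "hand": ..}, ...]. A call has 1 to 5 rows; each row shifts and turns the commanded pose from where the row before left it, along the tool's axes as they then stand; what a row does not reach is not made up. A row lasts 1/12 s, in which the tool goes at most 41.7 mm and 7.16 degrees, less where a joint would pass 70% of its speed; a pose out of reach is approached as far as the arm can. A call with a gripper value outside its range is refused whole. The fingers move at their own pace and stop on an object; FORCE is the grip in N (left out, the last holds). Time passes only in rows, so rows that do not move let the fingers close. It gives the time, the measured TCP pose, the force and the opening at its end, in the units of the state.
- get_state(): the state, without advancing time (a new reading comes with each control period).
- read_camera(name): name is "side" or "top" or "wrist"; returns a dict with "img" (420x560x3 uint8, red, green, blue), "fov_y" (degrees; the focal length in pixels is half the picture's height over the tangent of half this angle, whatever the lens; pixels are square), "cx", "cy" (the principal point, pixels), "distortion" ([k1, k2, p1, p2, k3] as OpenCV has them; the pictures are not rectified), "T" (4x4, takes a point from camera to world coordinates); the wrist camera has in their place "T_tool_cam" (4x4, takes a point from camera to tool coordinates, whose origin is the TCP and whose axes are the tool frame's). Camera axes: x right, y down, z forward; pixel columns grow to the right and rows downward; lengths in m; the calibration is good to about 2 mm. A picture is of the moment at which its call begins: read the wrist's pose just before it. There is no depth.
- sign_off(): hands the job in, once; it reports no verdict.
The state is a dict: "time": time; "qpos": joint angles; "dq": joint speeds; "joint_efforts": joint torques, N m; "eef_pos": TCP position; "tcp_rot": TCP orientation; "contact_force": force on the tool from outside, world axes, zero at the start; "wrist_torque": the same for the moment, N m; "opening": opening from 0.0 (shut) to 1.0 (fully open).
Only numpy, scipy, OpenCV 4.12 (cv2) and the standard library are available. Lean on these libraries where they do the work, as an engineer would, in place of code of your own. Each camera call takes 0.05 s, during which the arm holds its last target. There are 200 camera calls.

## Working session

There is one attempt and no reset: what is moved stays moved. The work goes in short steps, Python scripts to look and compute and a shell command to move; the robot and the scene stay as the last step left them, time stands still between calls to the robot, and variables do not carry over. Pictures are saved under pics/ and viewed, about 8 in all and at most 12, crops included, and the job is handed in when it is done.

```bash
mkdir -p pics; cat > h.py <<'E'
import numpy as np, cv2
from plant import get_state, read_camera
from scipy.spatial.transform import Rotation as R
def K(c):
    f=210/np.tan(np.radians(c['fov_y'])/2); return np.array([[f,0,c['cx']],[0,f,c['cy']],[0,0,1]])
def shot(n,fn=None):
    s=get_state(); c=read_camera(n)
    if n=='wrist':
        T=np.eye(4);T[:3,:3]=R.from_quat(s['tcp_rot']).as_matrix();T[:3,3]=s['eef_pos'];c['T']=T@np.array(c['T_tool_cam'])
    c['T']=np.array(c['T'])
    if fn: cv2.imwrite('pics/'+fn,c['img'][:,:,::-1])
    return c
def ray(c,u,v):
    p=cv2.undistortPoints(np.array([[[u,v]]],float),K(c),np.array(c['distortion'],float))[0,0]
    return c['T'][:3,3],c['T'][:3,:3]@np.array([p[0],p[1],1])
def onz(c,u,v,z):
    o,d=ray(c,u,v); return o+d*(z-o[2])/d[2]
def two(a,b):
    A=[];B=[]
    (o1,d1),(o2,d2)=a,b
    t=np.linalg.lstsq(np.c_[d1,-d2],o2-o1,rcond=None)[0]
    p,q=o1+d1*t[0],o2+d2*t[1]; return (p+q)/2,np.linalg.norm(p-q)
def proj(c,P):
    Ti=np.linalg.inv(c['T']); r=cv2.Rodrigues(Ti[:3,:3])[0]
    return cv2.projectPoints(np.array(P,float).reshape(-1,1,3),r,Ti[:3,3],K(c),np.array(c['distortion'],float))[0][:,0]
E
python3 - <<'E'
from h import *
import pickle
s=get_state(); print(s)
for n in('side','top','wrist'):
    c=shot(n,n+'0.png'); pickle.dump(c,open(n+'0.pkl','wb')); print(n,c['fov_y'],c['T'].round(3).tolist())
a=cv2.imread('pics/top0.png');b=cv2.imread('pics/side0.png')
E
```

```text
{'time': 0.0, 'qpos': array([ 9.69988443e-01,  2.87156272e-01,  1.57815982e+00,  2.40685352e-05,
        1.27857743e+00, -1.50022637e-01]), 'dq': array([ 1.04786902e-03,  2.39746105e-04, -2.12254825e-04,  2.70931859e-04,
       -6.04258817e-04,  5.23849835e-05]), 'joint_efforts': array([ 2.25697750e-04, -4.05977261e+01, -2.92625087e+01, -1.07677627e-04,
        5.81807893e-03, -9.76171293e-06]), 'eef_pos': array([0.29366269, 0.60699986, 0.20686279]), 'tcp_rot': array([ 0.59941544,  0.37485704, -0.37635566, -0.59878189]), 'contact_force': array([-0.75676108,  0.28507778,  0.55596293]), 'wrist_torque': array([-0.0590835 , -0.00169436,  0.04433841]), 'opening': 0.9980822359588324}
side 51.495200428392984 [[0.706, -0.375, 0.601, -0.133], [-0.708, -0.384, 0.593, -0.603], [0.008, -0.844, -0.537, 0.66], [0.0, 0.0, 0.0, 1.0]]
top 57.77980824550593 [[-0.007, -0.992, 0.126, 0.372], [-0.999, 0.011, 0.031, -0.017], [-0.032, -0.126, -0.991, 0.941], [0.0, 0.0, 0.0, 1.0]]
wrist 64.12347997064677 [[0.436, 0.862, 0.256, 0.229], [0.9, -0.418, -0.126, 0.638], [-0.002, 0.286, -0.958, 0.374], [0.0, 0.0, 0.0, 1.0]]
```

View pics/top0.png

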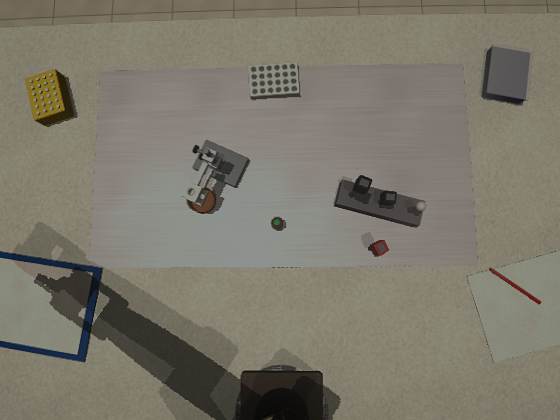

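View pics/side0.png

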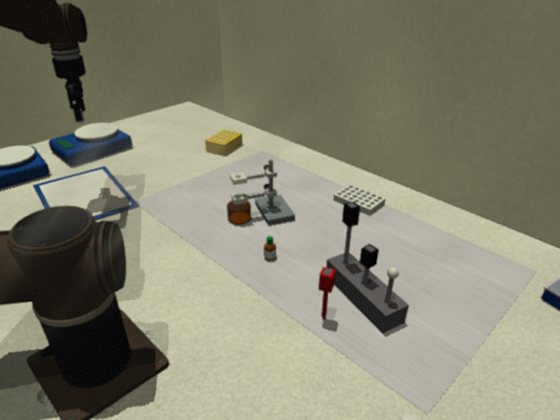

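The top view shows the long probe at (363,184), the short one at (388,198), the ball at (421,206) and the guide near (191,192). The red look-alike is at (378,246). In the side view the long handle is at (351,214) and the upper guide at (238,178). I'll make an enlarged composite to get accurate pixels.

```bash
python3 - <<'E'
from h import *
import pickle
s=get_state(); print(R.from_quat(s['tcp_rot']).as_matrix().round(3))
C={n:pickle.load(open(n+'0.pkl','rb')) for n in('top','side')}
def crop(n,x,y,w,h,k): return cv2.resize(C[n]['img'][y:y+h,x:x+w,::-1],(w*k,h*k),interpolation=cv2.INTER_CUBIC)
a=np.vstack([np.hstack([crop('top',330,160,100,75,4),crop('top',170,135,100,75,4)]),np.hstack([crop('side',320,190,100,75,4),crop('side',215,155,100,75,4)])])
cv2.imwrite('pics/comp.png',a)
t=C['top'];sd=C['side']
print('top long',onz(t,364,182,.2),'short',onz(t,388,198,.135),'ball',onz(t,421,206,.123),'side long',onz(sd,351,206,.2))
print('guide two',two(ray(t,190,192),ray(sd,238,178)))
print('bottle',onz(t,278,223,.06),'red',onz(t,379,247,.12))
E
```

```text
[[ 0.436 -0.001 -0.9  ]
 [ 0.9   -0.002  0.436]
 [-0.002 -1.     0.   ]]
top long [ 0.51062271 -0.1700815   0.2       ] short [ 0.48760148 -0.23307641  0.135     ] ball [ 0.47111156 -0.30632009  0.123     ] side long [ 0.50584076 -0.17310114  0.2       ]
guide two (array([0.50904806, 0.19288767, 0.12495031]), np.float64(0.003944807155586566))
bottle [0.44280285 0.0032476  0.06      ] red [ 0.38436615 -0.21332629  0.12      ]
```

View pics/comp.png

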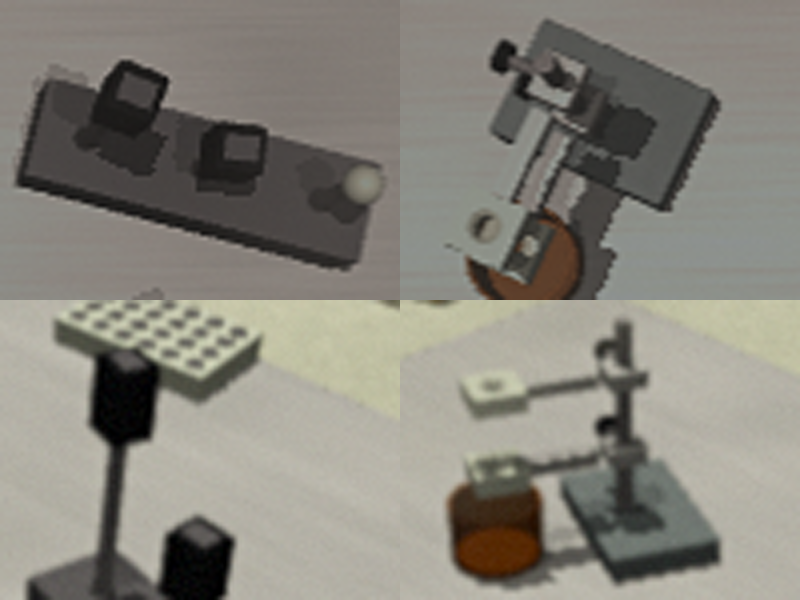

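```bash
python3 - <<'E'
from h import *
import pickle
C={n:pickle.load(open(n+'0.pkl','rb')) for n in('top','side')}
t=C['top'];s=C['side']
U=two(ray(t,191.4,191.2),ray(s,238.7,176));L=two(ray(t,201.8,196),ray(s,238.2,196.7))
print('U',U,'L',L)
for z in(.13,.14,.15): print(z,onz(t,191.4,191.2,z),onz(s,238.7,176,z))
for z in(.067,.074,.08): print(z,onz(t,201.8,196,z),onz(s,238.2,196.7,z))
print('post',onz(s,270.5,161.3,.165))
P=two(ray(t,364,181.5),ray(s,351,204)); print('probe',P)
a=onz(t,330+20/4,160+183/4,.05);b=onz(t,330+350/4,160+268/4,.05); print('rack edge bottom',a,b,np.degrees(np.arctan2(*(b-a)[:2])))
a=onz(t,330+50/4,160+80/4,.05);b=onz(t,330+382/4,160+162/4,.05); print('rack far edge',a,b,np.degrees(np.arctan2(*(b-a)[:2])))
for p in((138,62),(168,77),(150,108),(117,97)): print(onz(t,330+p[0]/4,160+p[1]/4,.2))
E
```

```text
U (array([0.50895853, 0.1883425 , 0.13257872]), np.float64(0.0025167100542172606)) L (array([0.50368824, 0.18121796, 0.07517853]), np.float64(0.006259383514139687))
0.13 [0.50844044 0.18982392 0.13      ] [0.51300669 0.19132816 0.13      ]
0.14 [0.5067531  0.18727002 0.14      ] [0.50082128 0.17634184 0.14      ]
0.15 [0.50506577 0.18471612 0.15      ] [0.48863588 0.16135552 0.15      ]
0.067 [0.50735196 0.18105579 0.067     ] [0.51023844 0.19432184 0.067     ]
0.074 [0.50626464 0.17946706 0.074     ] [0.5026475  0.18491054 0.074     ]
0.08 [0.50533265 0.17810529 0.08      ] [0.49614098 0.17684371 0.08      ]
post [0.58400284 0.14441648 0.165     ]
probe (array([ 0.51108929, -0.16954829,  0.20111664]), np.float64(0.0009040627372016902))
rack edge bottom [ 0.48289717 -0.13094869  0.05      ] [ 0.4308463  -0.32126824  0.05      ] -164.70410710656697
rack far edge [ 0.54422839 -0.15037883  0.05      ] [ 0.49287928 -0.34335521  0.05      ] -165.09942657038056
[ 0.52364    -0.17155736  0.2       ]
[ 0.51592871 -0.18599371  0.2       ]
[ 0.50055523 -0.17655927  0.2       ]
[ 0.50624285 -0.16060067  0.2       ]
```

Estimates: probe top at (0.511, -0.170, 0.201), handle yaw about 60°. The guide axis is near (0.507, 0.187) with the bar at about -29°. Now I move above the probe.

```bash

python3 -m inch '[{"y":-40},{"y":-40},{"x":-30,"z":-27},{"x":-30,"z":-27},{"x":-30,"z":-27}]'
python3 -m inch '[{"x":-30,"z":-27},{"x":-30,"z":-27},{"x":-30,"z":-27},{"x":-30,"z":-27},{"x":-30,"z":-27}]'
python3 -m inch '[{"x":-30,"z":-27},{"x":-30,"z":-27},{"x":-30,"z":-27},{"x":-30,"z":-27},{"x":-30,"z":-27}]'
```

```text
validation failed for argument at $[0]...
validation failed for argument at $[0]...
validation failed for argument at $[0]...
```

Each row probably needs all the keys, so I'll try that.

```bash

python3 -m inch '[{"ax":0,"ay":0,"az":0,"x":0,"y":-40,"z":0,"hand":-1},{"ax":0,"ay":0,"az":0,"x":0,"y":-40,"z":0,"hand":-1},{"ax":0,"ay":0,"az":0,"x":-30,"y":0,"z":-27,"hand":-1},{"ax":0,"ay":0,"az":0,"x":-30,"y":0,"z":-27,"hand":-1},{"ax":0,"ay":0,"az":0,"x":-30,"y":0,"z":-27,"hand":-1}]'
```

```text
time: 0.57
eef_pos: [0.3279, 0.4905, 0.289]
tcp_rot: [-0.599, -0.377, 0.376, 0.599]
contact_force: [0.4, -1.1, -0.7]
opening: 0.999
```

```bash

python3 -m inch '[{"ax":0,"ay":0,"az":0,"x":-30,"y":0,"z":-27,"hand":-1},{"ax":0,"ay":0,"az":0,"x":-30,"y":0,"z":-27,"hand":-1},{"ax":0,"ay":0,"az":0,"x":-30,"y":0,"z":-27,"hand":-1},{"ax":0,"ay":0,"az":0,"x":-30,"y":0,"z":-27,"hand":-1},{"ax":0,"ay":0,"az":0,"x":-30,"y":0,"z":-27,"hand":-1}]'
python3 -m inch '[{"ax":0,"ay":0,"az":0,"x":-30,"y":0,"z":-27,"hand":-1},{"ax":0,"ay":0,"az":0,"x":-30,"y":0,"z":-27,"hand":-1},{"ax":0,"ay":0,"az":0,"x":-30,"y":0,"z":-27,"hand":-1},{"ax":0,"ay":0,"az":0,"x":-30,"y":0,"z":-27,"hand":-1},{"ax":0,"ay":0,"az":0,"x":-30,"y":0,"z":-27,"hand":-1}]'
```

```text
time: 0.98
eef_pos: [0.3837, 0.2956, 0.288]
tcp_rot: [0.599, 0.376, -0.376, -0.599]
contact_force: [1.4, 0.8, -0.1]
opening: 0.999
time: 1.4
eef_pos: [0.4399, 0.1018, 0.2881]
tcp_rot: [0.599, 0.376, -0.376, -0.599]
contact_force: [1.6, 0.7, 0.8]
opening: 0.999
```

```bash

python3 -m inch '[{"ax":0,"ay":0,"az":0,"x":-30,"y":0,"z":-26,"hand":-1},{"ax":0,"ay":0,"az":0,"x":-30,"y":0,"z":-26,"hand":-1},{"ax":0,"ay":0,"az":0,"x":-30,"y":0,"z":-26,"hand":-1},{"ax":0,"ay":0,"az":0,"x":-30,"y":0,"z":-26,"hand":-1},{"ax":0,"ay":0,"az":0,"x":-30,"y":0,"z":-26,"hand":-1}]'
python3 -m inch '[{"ax":0,"ay":0,"az":0,"x":-32,"y":0,"z":-26,"hand":-1},{"ax":0,"ay":0,"az":0,"x":-32,"y":0,"z":-26,"hand":-1},{"ax":0,"ay":0,"az":0,"x":0,"y":0,"z":0,"hand":-1}]'
python3 - <<'E'
from h import *
import pickle
c=shot('wrist','w1.png'); pickle.dump(c,open('w1.pkl','wb'))
print(get_state()['eef_pos'],proj(c,[[.511,-.17,.2],get_state()['eef_pos']]))
E
```

```text
time: 1.82
eef_pos: [0.4916, -0.09, 0.288]
tcp_rot: [-0.599, -0.376, 0.375, 0.599]
contact_force: [0.6, 1.8, -0.3]
opening: 1.001
time: 2.07
eef_pos: [0.511, -0.1745, 0.2872]
tcp_rot: [0.601, 0.373, -0.375, -0.6]
contact_force: [-0.4, 0.5, -0.2]
opening: 0.997
[ 0.51051647 -0.17151385  0.28717609] [[290.2606027  206.85103222]
 [289.85082074 250.40349076]]
```

View pics/w1.png

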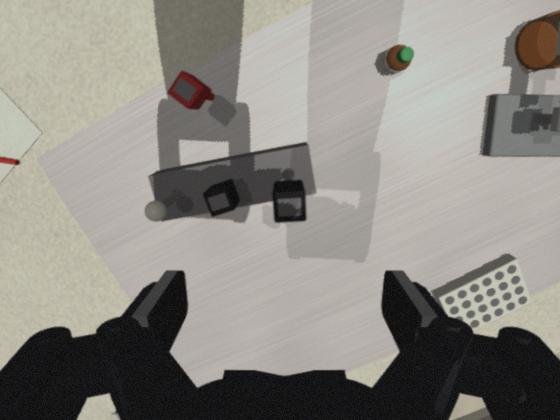

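The handle top is at (290,208), matching the prediction, and it is square to the jaws. I'll descend and grip.

```bash

python3 -m inch '[{"ax":0,"ay":0,"az":0,"x":1,"y":35,"z":0,"hand":-1},{"ax":0,"ay":0,"az":0,"x":0,"y":35,"z":0,"hand":-1},{"ax":0,"ay":0,"az":0,"x":0,"y":25,"z":0,"hand":-1},{"ax":0,"ay":0,"az":0,"x":0,"y":20,"z":0,"hand":-1},{"ax":0,"ay":0,"az":0,"x":0,"y":0,"z":0,"hand":-1}]' 50
python3 -m inch '[{"ax":0,"ay":0,"az":0,"x":0,"y":0,"z":0,"hand":1},{"ax":0,"ay":0,"az":0,"x":0,"y":0,"z":0,"hand":1},{"ax":0,"ay":0,"az":0,"x":0,"y":0,"z":0,"hand":1},{"ax":0,"ay":0,"az":0,"x":0,"y":0,"z":0,"hand":1},{"ax":0,"ay":0,"az":0,"x":0,"y":0,"z":0,"hand":1}]' 50
python3 -m inch '[{"ax":0,"ay":0,"az":0,"x":0,"y":0,"z":0,"hand":1},{"ax":0,"ay":0,"az":0,"x":0,"y":0,"z":0,"hand":1},{"ax":0,"ay":0,"az":0,"x":0,"y":0,"z":0,"hand":1},{"ax":0,"ay":0,"az":0,"x":0,"y":0,"z":0,"hand":1},{"ax":0,"ay":0,"az":0,"x":0,"y":0,"z":0,"hand":1}]' 50
```

```text
time: 2.53
eef_pos: [0.5077, -0.1646, 0.1676]
tcp_rot: [-0.596, -0.374, 0.378, 0.602]
contact_force: [-0.4, 0.3, -1.0]
opening: 1.003
time: 2.95
eef_pos: [0.5119, -0.1677, 0.1749]
tcp_rot: [0.6, 0.376, -0.375, -0.598]
contact_force: [-0.7, 1.3, 2.5]
opening: 0.301
time: 3.37
eef_pos: [0.5122, -0.168, 0.1751]
tcp_rot: [0.6, 0.376, -0.375, -0.598]
contact_force: [-0.1, 0.8, 5.4]
opening: 0.263
```

```bash

python3 -m inch '[{"ax":0,"ay":0,"az":0,"x":0,"y":-10,"z":0,"hand":1},{"ax":0,"ay":0,"az":0,"x":0,"y":-15,"z":0,"hand":1},{"ax":0,"ay":0,"az":0,"x":0,"y":-15,"z":0,"hand":1},{"ax":0,"ay":0,"az":0,"x":0,"y":-15,"z":0,"hand":1},{"ax":0,"ay":0,"az":0,"x":0,"y":0,"z":0,"hand":1}]' 50
python3 - <<'E'
from h import *
c=shot('side');w=shot('wrist')
print(get_state())
a=np.hstack([cv2.resize(c['img'][130:340,270:430,::-1],(480,630))[:560],cv2.resize(w['img'][100:380,200:360,::-1],(320,560))])
cv2.imwrite('pics/lift.png',a)
E
```

```text
time: 3.78
eef_pos: [0.5123, -0.1681, 0.2316]
tcp_rot: [0.601, 0.376, -0.375, -0.598]
contact_force: [-0.0, -0.6, -0.1]
opening: 0.258
{'time': 3.8833, 'qpos': array([-5.05338584e-01, -3.37298846e-02,  1.89265592e+00, -6.03489716e-05,
        1.28244405e+00, -1.62522412e+00]), 'dq': array([-0.00062237,  0.01635081,  0.03108533, -0.00017048, -0.00130743,
       -0.00048309]), 'joint_efforts': array([ 8.70925229e-03, -2.94069278e+01, -3.08300829e+01, -5.32682552e-04,
       -1.36293902e-02, -7.68409336e-06]), 'eef_pos': array([ 0.51099041, -0.16741297,  0.22821589]), 'tcp_rot': array([ 0.59919686,  0.37559642, -0.375556  , -0.59903935]), 'contact_force': array([ 0.72735381,  0.35115126, -0.69949541]), 'wrist_torque': array([-0.04816837,  0.01108599,  0.0131712 ]), 'opening': 0.2652607165915126}
```

View pics/lift.png

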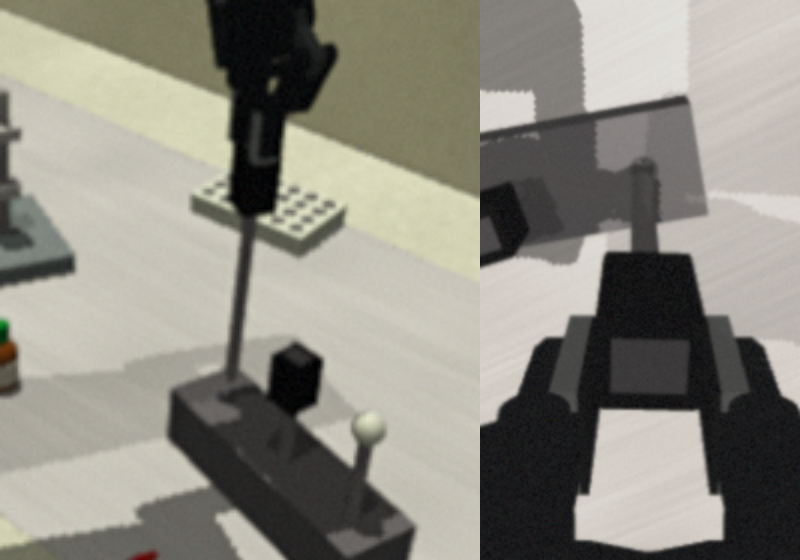

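Lift is good: the probe is held square and its tip has left the rack. I'll lift higher and carry it to the guide.

```bash

python3 -m inch '[{"ax":0,"ay":0,"az":0,"x":0,"y":-22,"z":0,"hand":1},{"ax":0,"ay":0,"az":0,"x":0,"y":-22,"z":0,"hand":1},{"ax":0,"ay":0,"az":0,"x":0,"y":-22,"z":0,"hand":1},{"ax":0,"ay":0,"az":0,"x":0,"y":-22,"z":0,"hand":1},{"ax":0,"ay":0,"az":0,"x":0,"y":-24,"z":0,"hand":1}]' 50
python3 -m inch '[{"ax":0,"ay":0,"az":0,"x":16,"y":0,"z":8,"hand":1},{"ax":0,"ay":0,"az":0,"x":26,"y":0,"z":13,"hand":1},{"ax":0,"ay":0,"az":0,"x":26,"y":0,"z":13,"hand":1},{"ax":0,"ay":0,"az":0,"x":26,"y":0,"z":13,"hand":1},{"ax":0,"ay":0,"az":0,"x":26,"y":0,"z":13,"hand":1}]' 50
python3 -m inch '[{"ax":0,"ay":0,"az":0,"x":26,"y":0,"z":13,"hand":1},{"ax":0,"ay":0,"az":0,"x":26,"y":0,"z":13,"hand":1},{"ax":0,"ay":0,"az":0,"x":26,"y":0,"z":13,"hand":1},{"ax":0,"ay":0,"az":0,"x":26,"y":0,"z":13,"hand":1},{"ax":0,"ay":0,"az":0,"x":26,"y":0,"z":13,"hand":1}]' 50
python3 -m inch '[{"ax":0,"ay":0,"az":0,"x":26,"y":0,"z":13,"hand":1},{"ax":0,"ay":0,"az":0,"x":24,"y":0,"z":12,"hand":1},{"ax":0,"ay":0,"az":0,"x":16,"y":0,"z":8,"hand":1},{"ax":0,"ay":0,"az":0,"x":0,"y":0,"z":0,"hand":1},{"ax":0,"ay":0,"az":0,"x":0,"y":0,"z":0,"hand":1}]' 50
python3 - <<'E'
from h import *
import pickle
print(get_state()['eef_pos'],get_state()['tcp_rot'])
C={n:shot(n) for n in('top','side','wrist')}; pickle.dump(C,open('g1.pkl','wb'))
a=np.hstack([cv2.resize(C['side']['img'][95:235,190:290,::-1],(400,560),interpolation=cv2.INTER_CUBIC),cv2.resize(C['wrist']['img'][60:340,180:380,::-1],(400,560),interpolation=cv2.INTER_CUBIC)])
cv2.imwrite('pics/g1.png',a)
E
```

```text
time: 4.3
eef_pos: [0.5102, -0.167, 0.3385]
tcp_rot: [-0.598, -0.375, 0.376, 0.601]
contact_force: [-0.2, -0.5, -0.9]
opening: 0.268
time: 4.72
eef_pos: [0.5085, -0.032, 0.3381]
tcp_rot: [-0.598, -0.375, 0.376, 0.6]
contact_force: [1.3, -0.2, -1.9]
opening: 0.266
time: 5.13
eef_pos: [0.5065, 0.1135, 0.3381]
tcp_rot: [-0.598, -0.375, 0.377, 0.6]
contact_force: [0.8, -0.1, -1.7]
opening: 0.268
time: 5.55
eef_pos: [0.5058, 0.1863, 0.3383]
tcp_rot: [-0.598, -0.375, 0.377, 0.599]
contact_force: [0.9, -0.7, -1.2]
opening: 0.264
[0.50580894 0.18633079 0.33825896] [-0.59843462 -0.37500753  0.37739117  0.59901691]
```

View pics/g1.png

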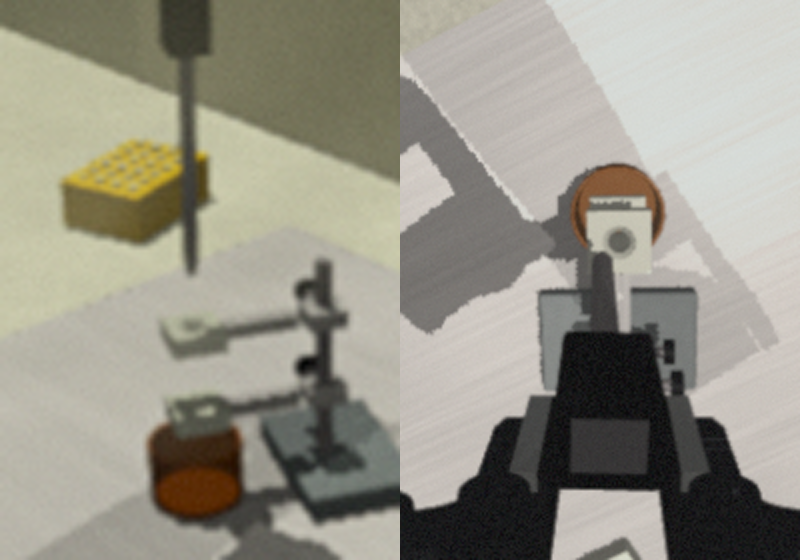

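The side view shows the tip at (237.8,163) and the upper bore at (238.3,175.8). In the wrist view the tip is at (280.5,187) and the bore at (290.5,180.5). I'll triangulate both with the same camera pair so bias cancels.

```bash
python3 - <<'E'
from h import *
import pickle
C=pickle.load(open('g1.pkl','rb')); s,w=C['side'],C['wrist']
tip=two(ray(s,237.75,163),ray(w,280.5,186)); U=two(ray(s,238.25,175.75),ray(w,290.5,180.5))
print('tip',tip,'U',U)
print('tip by z .175',onz(w,280.5,186,.175),onz(s,237.75,163,.175))
for z in (.13,.135,.14,.145): print(z,onz(w,290.5,180.5,z),onz(s,238.25,175.75,z))
# lean of sheath in side view: top of sheath, tip
print('pred vertical in side', proj(s,[tip[0]+[0,0,h] for h in(0,.07,.145)]),'seen (237.7,163)->(236.6?,108.5)')
d=U[0]-tip[0]; Rt=R.from_quat(get_state()['tcp_rot']).as_matrix(); print('tool mm',Rt.T@d*1000)
E
```

```text
tip (array([0.50283886, 0.18168304, 0.17417841]), np.float64(0.002004029463506189)) U (array([0.5096538 , 0.19040066, 0.13204728]), np.float64(0.0017879445754920363))
tip by z .175 [0.50183251 0.18232664 0.175     ] [0.5028493  0.18014716 0.175     ]
0.13 [0.50925981 0.19075873 0.13      ] [0.51308207 0.19323838 0.13      ]
0.135 [0.50836011 0.19109564 0.135     ] [0.50698865 0.1857272  0.135     ]
0.14 [0.50746041 0.19143255 0.14      ] [0.50089524 0.17821602 0.14      ]
0.145 [0.50656071 0.19176946 0.145     ] [0.49480183 0.17070484 0.145     ]
pred vertical in side [[237.36993427 163.10440164]
 [236.12171012 137.37055994]
 [234.70471313 107.81147416]] seen (237.7,163)->(236.6?,108.5)
tool mm [10.87017119 42.11546792 -2.36630156]
```

```bash
python3 - <<'E'
from h import *
import pickle
C=pickle.load(open('g1.pkl','rb')); w=C['wrist']; c=dict(w); c['T']=np.array(w['T_tool_cam']); print(c['T'].round(3))
print(proj(c,[[0,y,0] for y in(-.027,.018,.163,.2)]))
# ray cuts at tool y plane
def ony(u,v,y):
    o,d=ray(c,u,v); return (o+d*(y-o[1])/d[1])*1000
print('tip',ony(280.5,186,.163)); print('handle top',ony(284.5,283,-.027)); 
img=w['img'].astype(int).sum(2)
for v in (185,188,191,195,200,205,210,215,220,224): print(v,img[v,270:296])
E
```

```text
[[ 1.    -0.001  0.    -0.001]
 [-0.001 -0.286  0.958 -0.167]
 [-0.001 -0.958 -0.286  0.072]
 [ 0.     0.     0.     1.   ]]
[[285.49764679 276.56569535]
 [285.16506424 241.17820743]
 [284.66913503 188.64953446]
 [284.60178663 181.53780092]]
tip [ -4.17632692 163.           2.71583607]
handle top [ -0.46245251 -27.          -3.32402585]
185 [273 270 260 275 294 375 454 465 482 488 448 433 438 467 495 474 413 346
 305 292 289 304 365 424 450 455]
188 [259 266 266 273 296 288 259 213 179 194 197 192 197 211 259 361 461 496
 496 491 487 478 485 510 538 570]
191 [275 257 273 272 286 266 214 181 184 186 204 193 203 198 200 264 427 553
 569 566 566 577 565 568 569 562]
195 [267 269 269 277 290 263 205 174 178 173 191 202 193 206 212 230 386 528
 567 571 560 573 570 572 572 569]
200 [265 275 266 263 265 242 191 181 181 179 183 185 200 213 212 215 266 420
 531 532 525 536 546 554 530 523]
205 [177 177 185 170 171 172 183 184 162 174 181 179 171 184 195 203 216 367
 504 539 532 524 540 533 484 328]
210 [306 211 201 196 201 187 183 181 179 191 186 180 170 175 186 194 208 287
 456 547 530 532 541 543 507 427]
215 [353 233 199 194 185 185 177 174 177 189 184 180 174 195 184 180 177 201
 347 485 516 524 541 532 504 430]
220 [346 346 337 321 271 205 185 179 170 185 187 175 176 178 180 177 188 182
 278 422 511 527 539 533 501 422]
224 [245 244 244 239 234 205 175 187 179 171 180 182 182 186 177 184 171 173
 208 362 486 512 525 522 479 357]
```

The probe leans about 0.02 rad in tool x and 0.03 in tool z, and the two views agree on this. I'll straighten it, shift towards the bore, and drop to just above the guide.

```bash

python3 -m inch '[{"ax":-0.03,"ay":0,"az":-0.02,"x":0,"y":0,"z":0,"hand":1},{"ax":0,"ay":0,"az":0,"x":7.5,"y":0,"z":2.5,"hand":1},{"ax":0,"ay":0,"az":0,"x":0,"y":12,"z":0,"hand":1},{"ax":0,"ay":0,"az":0,"x":0,"y":12,"z":0,"hand":1},{"ax":0,"ay":0,"az":0,"x":0,"y":0,"z":0,"hand":1}]' 50
python3 - <<'E'
from h import *
import pickle
print(get_state()['eef_pos'],get_state()['tcp_rot'],R.from_quat(get_state()['tcp_rot']).as_matrix()[:,1])
C={n:shot(n) for n in('top','side','wrist')}; pickle.dump(C,open('g2.pkl','wb'))
f=lambda n,x,y,w,h,k:cv2.resize(C[n]['img'][y:y+h,x:x+w,::-1],(w*k,h*k),interpolation=cv2.INTER_CUBIC)
cv2.imwrite('pics/g2.png',np.hstack([f('side',200,110,80,120,5),f('wrist',240,140,80,120,5)]))
E
```

```text
time: 6.12
eef_pos: [0.507, 0.1933, 0.3118]
tcp_rot: [0.603, 0.385, -0.366, -0.595]
contact_force: [-0.2, 0.1, -2.5]
opening: 0.258
[0.50701777 0.19327108 0.31184649] [ 0.6034413   0.38473414 -0.36620287 -0.59475516] [ 0.02872685  0.00350812 -0.99958114]
```

View pics/g2.png

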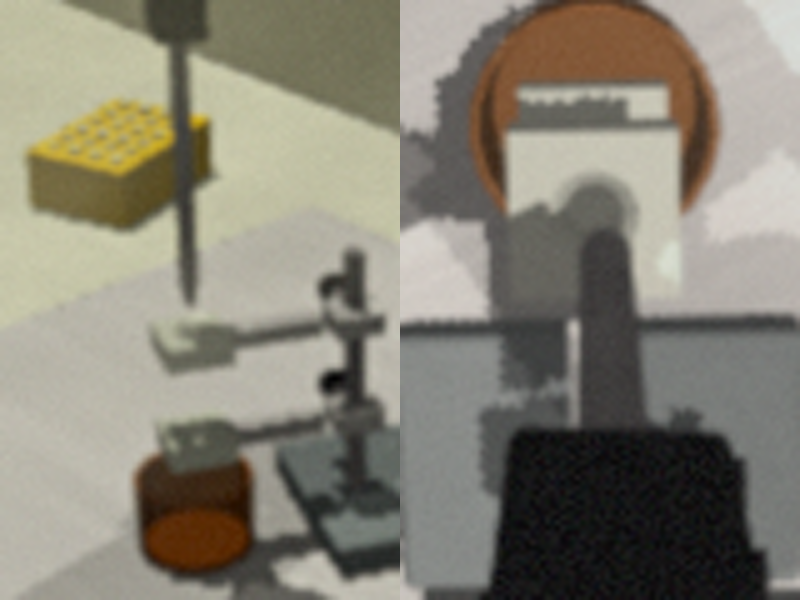

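Side view: tip at (238,170.6) above the bore. Wrist view: tip at (281.2,186.4), bore at (279.2,181.6).

```bash
python3 - <<'E'
from h import *
import pickle
C=pickle.load(open('g2.pkl','rb')); s,w=C['side'],C['wrist']
Rt=R.from_quat(get_state()['tcp_rot']).as_matrix()
tip=two(ray(s,238,170.4),ray(w,281.2,186)); U=two(ray(s,238.25,175.75),ray(w,279.2,181.6))
print('tip',tip,'U',U,'tool mm',Rt.T@(U[0]-tip[0])*1000)
for zt in(.147,.15,.153):
  for zu in (.13,.135): 
    d=onz(w,279.2,181.6,zu)-onz(w,281.2,186,zt); print(zt,zu,d*1000, Rt.T@d*1000)
print('vertical side',proj(s,[tip[0]+[0,0,h] for h in(0,.14)]),'seen 238,170.4 -> 236,119')
print('vertical wrist',proj(w,[tip[0]+[0,0,h] for h in(0,.14,.145)]),'handle end ~ 281.? ,226')
# sheath centerline in wrist
g=w['img'].astype(int).sum(2)
for v in range(190,226,4):
    r=g[v,262:302]; b=np.where(r<235)[0]+262; print(v,b.min() if len(b) else 0,b.max() if len(b) else 0)
E
```

```text
tip (array([0.5107318 , 0.19140116, 0.14694138]), np.float64(0.0014357819986304118)) U (array([0.5090526 , 0.18998098, 0.13231422]), np.float64(0.00222160315066876)) tool mm [-2.28612126 14.55498647  1.31003626]
0.147 0.13 [ -1.53319736  -1.43000216 -17.        ] [-2.27622397 16.93135954  1.24236426]
0.147 0.135 [ -2.54970101  -0.9544853  -12.        ] [-2.19654745 11.90188838  2.2208669 ]
0.15 0.13 [ -0.87821705  -1.71699959 -20.        ] [-2.30591189 19.95056772  0.61397956]
0.15 0.135 [ -1.8947207   -1.24148274 -15.        ] [-2.22623538 14.92109656  1.5924822 ]
0.153 0.13 [ -0.22323675  -2.00399702 -23.        ] [-2.33559982e+00  2.29697759e+01 -1.44051456e-02]
0.153 0.135 [ -1.23974039  -1.52848017 -18.        ] [-2.2559233  17.94030473  0.9640975 ]
vertical side [[237.73623544 170.4818454 ]
 [235.24373468 118.96674308]] seen 238,170.4 -> 236,119
vertical wrist [[281.12696443 186.70458369]
 [283.31513034 239.73422151]
 [283.44647433 242.91213359]] handle end ~ 281.? ,226
190 276 284
194 276 285
198 276 285
202 275 286
206 262 287
210 262 287
214 265 287
218 276 287
222 271 297
```

```bash

python3 -m inch '[{"ax":0,"ay":0,"az":0,"x":-2.3,"y":0,"z":1.3,"hand":1},{"ax":0,"ay":0,"az":0,"x":-0.2,"y":10,"z":0.3,"hand":1},{"ax":0,"ay":0,"az":0,"x":-0.2,"y":10,"z":0.3,"hand":1},{"ax":0,"ay":0,"az":0,"x":0,"y":0,"z":0,"hand":1}]' 50
python3 -m inch '[{"ax":0,"ay":0,"az":0,"x":-0.1,"y":5,"z":0.1,"hand":1},{"ax":0,"ay":0,"az":0,"x":-0.1,"y":5,"z":0.1,"hand":1},{"ax":0,"ay":0,"az":0,"x":0,"y":0,"z":0,"hand":1}]' 50
python3 - <<'E'
from h import *
import pickle
print(get_state()['contact_force'],get_state()['wrist_torque'],get_state()['eef_pos'])
C={n:shot(n) for n in('side','wrist')}; pickle.dump(C,open('g3.pkl','wb'))
f=lambda n,x,y,w,h,k:cv2.resize(C[n]['img'][y:y+h,x:x+w,::-1],(w*k,h*k),interpolation=cv2.INTER_CUBIC)
cv2.imwrite('pics/g3.png',np.hstack([f('side',200,110,80,120,5),f('wrist',240,140,80,120,5)]))
E
```

```text
time: 6.6
eef_pos: [0.505, 0.1921, 0.2931]
tcp_rot: [0.604, 0.386, -0.365, -0.594]
contact_force: [-0.1, 0.6, -1.9]
opening: 0.258
time: 6.85
eef_pos: [0.5058, 0.1922, 0.2847]
tcp_rot: [0.604, 0.386, -0.365, -0.594]
contact_force: [-0.4, 0.5, -1.9]
opening: 0.263
[-0.43769124  0.46075625 -1.9232079 ] [ 0.01561997  0.05258314 -0.03011022] [0.5058     0.19216482 0.28470292]
```

View pics/g3.png

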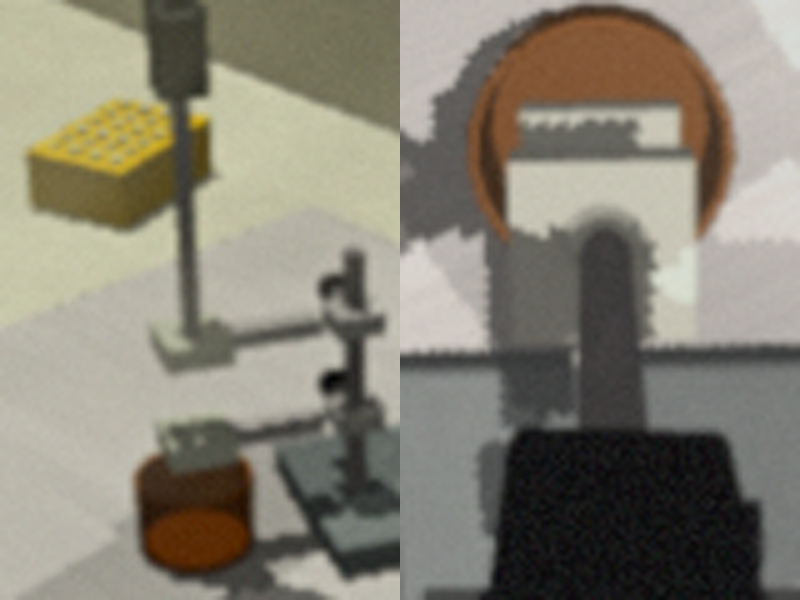

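The tip is entering the upper bore, well centred and without contact force. I'll go on down in gentle steps.

```bash

python3 -m inch '[{"ax":0,"ay":0,"az":0,"x":-0.1,"y":5,"z":0.1,"hand":1},{"ax":0,"ay":0,"az":0,"x":-0.1,"y":5,"z":0.1,"hand":1},{"ax":0,"ay":0,"az":0,"x":0,"y":0,"z":0,"hand":1}]' 50
python3 -m inch '[{"ax":0,"ay":0,"az":0,"x":-0.1,"y":5,"z":0.2,"hand":1},{"ax":0,"ay":0,"az":0,"x":-0.1,"y":5,"z":0.2,"hand":1},{"ax":0,"ay":0,"az":0,"x":0,"y":0,"z":0,"hand":1}]' 50
```

```text
time: 7.2
eef_pos: [0.5059, 0.1921, 0.2748]
tcp_rot: [0.604, 0.387, -0.365, -0.594]
contact_force: [0.3, -0.5, -1.5]
opening: 0.262
time: 7.45
eef_pos: [0.5057, 0.1922, 0.2646]
tcp_rot: [0.604, 0.386, -0.365, -0.594]
contact_force: [-0.5, -0.0, -0.5]
opening: 0.264
```

```bash

python3 -m inch '[{"ax":0,"ay":0,"az":0,"x":-0.1,"y":5,"z":0.15,"hand":1},{"ax":0,"ay":0,"az":0,"x":-0.1,"y":5,"z":0.15,"hand":1},{"ax":0,"ay":0,"az":0,"x":0,"y":0,"z":0,"hand":1}]' 50
python3 - <<'E'
from h import *
import pickle
s=get_state();print(s['contact_force'],s['wrist_torque'],s['eef_pos'])
C={n:shot(n) for n in('side','wrist','top')}; pickle.dump(C,open('g4.pkl','wb'))
f=lambda n,x,y,w,h,k:cv2.resize(C[n]['img'][y:y+h,x:x+w,::-1],(w*k,h*k),interpolation=cv2.INTER_CUBIC)
cv2.imwrite('pics/g4.png',np.hstack([f('side',215,130,50,75,8),f('wrist',240,140,80,120,5)]))
E
```

```text
time: 7.7
eef_pos: [0.5057, 0.1921, 0.2547]
tcp_rot: [0.604, 0.386, -0.365, -0.594]
contact_force: [0.0, 0.1, -1.5]
opening: 0.263
[ 0.0108202   0.08483272 -1.45347013] [-0.02796557  0.06697001  0.01109161] [0.50571157 0.19212677 0.25467039]
```

View pics/g4.png

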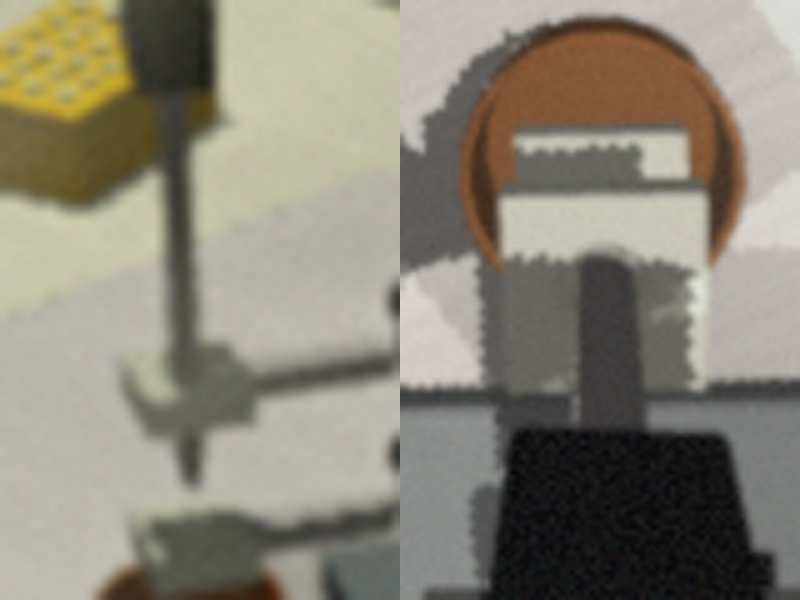

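The tip is through the upper guide at side (238.8,190.6), and the lower bore axis projects to about 239.3, so it is on line. I'll continue down.

```bash

python3 -m inch '[{"ax":0,"ay":0,"az":0,"x":-0.1,"y":5,"z":0.15,"hand":1},{"ax":0,"ay":0,"az":0,"x":-0.1,"y":5,"z":0.15,"hand":1},{"ax":0,"ay":0,"az":0,"x":0,"y":0,"z":0,"hand":1}]' 50
python3 -m inch '[{"ax":0,"ay":0,"az":0,"x":-0.1,"y":5,"z":0.15,"hand":1},{"ax":0,"ay":0,"az":0,"x":-0.1,"y":5,"z":0.15,"hand":1},{"ax":0,"ay":0,"az":0,"x":0,"y":0,"z":0,"hand":1}]' 50
python3 -m inch '[{"ax":0,"ay":0,"az":0,"x":-0.1,"y":5,"z":0.15,"hand":1},{"ax":0,"ay":0,"az":0,"x":-0.1,"y":5,"z":0.15,"hand":1},{"ax":0,"ay":0,"az":0,"x":0,"y":0,"z":0,"hand":1}]' 50
```

```text
time: 8.1
eef_pos: [0.5057, 0.1922, 0.2447]
tcp_rot: [0.604, 0.386, -0.365, -0.594]
contact_force: [0.6, -0.4, -1.0]
opening: 0.266
time: 8.35
eef_pos: [0.5056, 0.1921, 0.2346]
tcp_rot: [0.604, 0.386, -0.365, -0.594]
contact_force: [1.2, -0.2, -0.9]
opening: 0.263
time: 8.6
eef_pos: [0.5057, 0.1922, 0.2247]
tcp_rot: [0.604, 0.386, -0.365, -0.594]
contact_force: [-0.8, 0.5, -0.9]
opening: 0.264
```

```bash

python3 -m inch '[{"ax":0,"ay":0,"az":0,"x":-0.1,"y":5,"z":0.15,"hand":1},{"ax":0,"ay":0,"az":0,"x":-0.1,"y":5,"z":0.15,"hand":1},{"ax":0,"ay":0,"az":0,"x":0,"y":0,"z":0,"hand":1}]' 50
python3 -m inch '[{"ax":0,"ay":0,"az":0,"x":-0.1,"y":5,"z":0.15,"hand":1},{"ax":0,"ay":0,"az":0,"x":-0.1,"y":5,"z":0.15,"hand":1},{"ax":0,"ay":0,"az":0,"x":0,"y":0,"z":0,"hand":1}]' 50
python3 -m inch '[{"ax":0,"ay":0,"az":0,"x":-0.1,"y":5,"z":0.15,"hand":1},{"ax":0,"ay":0,"az":0,"x":-0.1,"y":5,"z":0.15,"hand":1},{"ax":0,"ay":0,"az":0,"x":0,"y":0,"z":0,"hand":1}]' 50
```

```text
time: 8.85
eef_pos: [0.5057, 0.1921, 0.2147]
tcp_rot: [0.604, 0.386, -0.365, -0.594]
contact_force: [-0.4, -0.4, -0.5]
opening: 0.268
time: 9.1
eef_pos: [0.5056, 0.1921, 0.2047]
tcp_rot: [0.604, 0.386, -0.365, -0.594]
contact_force: [-1.2, -0.1, -1.0]
opening: 0.267
time: 9.35
eef_pos: [0.5056, 0.1921, 0.1947]
tcp_rot: [0.604, 0.386, -0.365, -0.594]
contact_force: [-0.6, -0.2, -1.0]
opening: 0.26
```

```bash

python3 -m inch '[{"ax":0,"ay":0,"az":0,"x":-0.1,"y":4,"z":0.1,"hand":1},{"ax":0,"ay":0,"az":0,"x":-0.1,"y":4,"z":0.1,"hand":1},{"ax":0,"ay":0,"az":0,"x":0,"y":0,"z":0,"hand":1},{"ax":0,"ay":0,"az":0,"x":0,"y":0,"z":0,"hand":1}]' 50
python3 - <<'E'
from h import *
import pickle
s=get_state();print(s['contact_force'],s['wrist_torque'],s['eef_pos'])
C={n:shot(n) for n in('side','wrist','top')}; pickle.dump(C,open('g5.pkl','wb'))
f=lambda n,x,y,w,h,k:cv2.resize(C[n]['img'][y:y+h,x:x+w,::-1],(w*k,h*k),interpolation=cv2.INTER_CUBIC)
cv2.imwrite('pics/g5.png',np.hstack([f('side',210,130,66,99,6),f('wrist',180,100,198,297,2)]))
E
```

```text
time: 9.68
eef_pos: [0.5062, 0.1922, 0.1878]
tcp_rot: [0.604, 0.387, -0.364, -0.594]
contact_force: [1.0, 0.6, 0.1]
opening: 0.264
[1.02310041 0.57864003 0.08279697] [-0.02556313  0.02081173  0.07274266] [0.50615295 0.19218287 0.18775936]
```

View pics/g5.png

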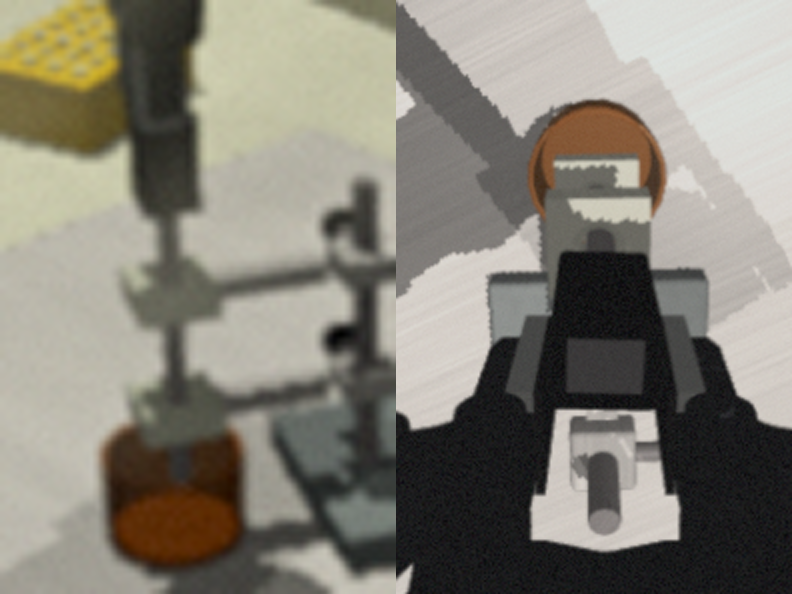

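The probe is through both guides, with its tip visible in the jar at side pixel (240,210.3), well above the amber floor. I'll check the tip height.

```bash
python3 - <<'E'
from h import *
import pickle
s=pickle.load(open('g5.pkl','rb'))['side']
for xy in((.509,.190),(.507,.188)):
  print(xy,[(z,proj(s,[[*xy,z]])[0].round(1).tolist()) for z in(.01,.015,.02,.025,.03,.035)])
print('handle bottom rows', [(z,proj(s,[[.509,.19,z]])[0].round(1).tolist()) for z in(.16,.165,.17,.175)],'seen y ~',130+212/6)
print(get_state()['dq'].round(4))
E
```

```text
(0.509, 0.19) [(0.01, [239.8, 215.2]), (0.015, [239.7, 213.7]), (0.02, [239.6, 212.2]), (0.025, [239.5, 210.6]), (0.03, [239.5, 209.1]), (0.035, [239.4, 207.5])]
(0.507, 0.188) [(0.01, [239.7, 215.8]), (0.015, [239.6, 214.3]), (0.02, [239.5, 212.7]), (0.025, [239.5, 211.2]), (0.03, [239.4, 209.6]), (0.035, [239.3, 208.1])]
handle bottom rows [(0.16, [237.4, 166.3]), (0.165, [237.3, 164.6]), (0.17, [237.2, 162.8]), (0.175, [237.1, 161.1])] seen y ~ 165.33333333333334
[ 0.0002 -0.0008 -0.0008  0.0015 -0.      0.0002]
```

```bash
python3 -c "
from plant import *
print(sign_off())"
```

```text
the job is handed in; nothing more can be done
None
```

The long probe is threaded point down through the upper and then the lower guide and is still held at 50 N. I handed the job in at about 9.8 s on the robot's clock; no verdict is reported.

I gripped it by the handle, lifted it clear of the rack, and corrected a lean of about 2° before going down.

**Last checks:**
- **Tip height:** about 25 mm above the bench by the side camera, and 24–25 mm from the arm's own pose. The allowed range is 9 to 36 mm, and the tip looked clear of the jar's floor.
- **Forces:** wrist force was about 1 N, so there is no sign of it jamming in the guides. I have no direct reading of the force at each guide.
- **Stillness:** joint speeds were close to zero.
- **Surroundings:** in the last pictures the jar stood upright under the guides. The other rods and the bottle looked undisturbed just after the lift, and I did not check them again.

**What disagreed:** the side and wrist camera rays missed each other by about 2 mm. The upper guide's height came out at about 0.132 m, near the low end of its stated range. The sight lines to the lower bore in the first pictures disagreed by 6 mm. None of this affected the fit.

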